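# Tug-check a pressed-in strap clip and pass it

### The job

Check that the clip in the spring pull gauge is firmly retained: with the keeper still shut, grip the clip by its head and pull straight up with about 12 N, so that the pointer stands between the two black marks of the scale, hold it there for a second without overpulling, then ease it back down. Then swing the horseshoe keeper out by its knob about a quarter turn, fully clear of the part, and stand the part upright on the floor of the shallow tray (not the deep bin), set down rather than dropped, without disturbing the part that already stands there.

Things in the scene. Friction and masses are not known exactly. Their poses are not given: they have to be found in the camera images.
- gauge: Spring pull gauge, fixed to the bench: grey housing on a steel foot 130 x 124 mm, about 45 mm high, carrying the sprung nest. Origin at the centre of its underside, straight below the nest's centre; z up. At its +x, +y corner stands a white scale plate (24 mm wide along y, centred 57 mm to +x and 36 mm to +y, its top 96 mm above the bench) with two black marks 10 mm apart on the face that looks to +x.
- pull (a joint): Height (m) to which the sprung aluminium nest, with keeper and steel pointer, has been drawn up: 0 down on its stop, 0.030 at the end of its travel. The nest moves vertically only. The pull on the part that moves it is 6 N at 0, plus 0.4 N for each mm: 10 N at the lower mark (0.010), 12 N half-way (0.015), 14 N at the upper mark (0.020); the part's own weight of about 1 N comes on top. More than 0.022 is overpulling. Let go while up, it snaps back.
- nest (a point): Point in the centre of the nest's floor, 54 mm above the bench when down; its axes are those of the gauge (x, y, z up). The nest is a shallow pocket 66 x 50 mm inside (x, y), with rims 5 mm high, that holds the part's foot; it rises with the pull.
- keeper (a joint): Angle (rad) of the horseshoe keeper, a flat dark steel fork 5 mm thick lying 1 mm above the part's foot and straddling its stem, which keeps the part from being lifted out of the nest: 0 shut, 1.65 fully out, seen from above it opens clockwise about the keeper_pivot. It turns level, stays where it is left and needs about 1 N at the knob. From about 1.2 the part can be lifted out.
- keeper_pivot (a point): Point on the keeper's vertical pivot axis, at the height of keeper_knob, 42 mm from the nest's centre towards the gauge's +y.
- clip_head (a point): Centre of the head of the clip to be tested. The part is one rigid black moulding, about 80 g: a foot 60 x 44 x 14 mm (x, y, z), a steel stem 12 mm thick and 24 mm long above it, and a flat-sided head 22 mm in x, 34 mm in y, 26 mm high. This point lies 51 mm above the foot's underside and 13 mm below the part's top. x, y are the part's own axes, z its upright axis; in the gauge they match the gauge's to within a few degrees.
- clip: The same part as clip_head; origin at the centre of the foot's underside, same axes.
- tray: Shallow grey tray for passed parts, fixed to the bench, 130 x 200 mm (x, y) outside, rim 28 mm high, walls 4 mm. Origin at the centre of its underside; its inner floor is 4 mm above (bench level is 0). One passed part stands in its +y half; the -y half is free.
- passed_head (a point): Centre of the head of the like part that already stands in the tray (same shape and size as the tested one); leave it alone.
- bin: Deep grey bin for rejects, fixed, 130 x 200 mm (x, y), 75 mm high, loose scrap on its floor. Origin at the centre of its underside. Not to be used.
- keeper_knob (a point): Centre (half-way up) of the knob on the keeper: upright grey round pin, 12 mm diameter, 34 mm tall, 88 mm from the keeper_pivot. Shut, it stands 46 mm from the nest's centre towards the gauge's -y; turned out by a right angle it stands 88 mm from the pivot towards the gauge's -x.
There are look-alikes about, which are no part of the job. Leave any pink look-alike of the clip alone. Of the things shaped like the tray, the grey one is meant.

How it is judged:
By the outcome, as a careful person would: the job done as asked, in the order asked, and still so for the second after the job is handed in, with the robot touching nothing.
It also fails if it takes over 61 s, if anything falls off the work surface, if the arm or the gripper's body presses on something with over 40 N, if the wrist force passes 120 N, or if a joint passes its speed limit or range.

### The arm

A 6-joint arm with a two-finger parallel gripper is mounted at the origin on the work surface. World frame = base frame: x ahead of the robot, y to its left, z up, the work surface at z = 0. Lengths are in m, angles in rad, forces in N, time in s.
With the tool pointing down it reaches from about 0.35 to 0.975 m from the base axis. Payload 4.9 kg.
Tool frame: the origin (TCP) lies on the centre line of the jaws, within the pads' length; the fingertips stand 14 mm ahead of it and the grasp point (between the pads) lies 5 mm behind it; z points along the fingers, y is the line along which they close (so a half turn about z gives the same grasp; the last joint's range is limited). The gripper opens to 85 mm and grips with 20 to 120 N. Pads are 22 mm wide; open, the fingers measure 114 mm over their backs; the gripper's body (76 mm by 85 mm) begins 54 mm behind the grasp point. The pads swing forward as they close: fully open they stand 13 mm farther back than shut.
Start: joints at [1.095, 0.053, 1.613, -0, 1.476, -0.119], TCP at [0.218, 0.586, 0.245] pointing down, gripper open.
Joint ranges: [-3.01, 3.01], [-1.01, 2.22], [0.06, 2.58], [-1.02, 4.17], [0.09, 2.62], [-3.14, 3.14]. Speed limits (rad/s): [2.57, 2.57, 3.14, 3.14, 3.14, 3.14].

### API

Orientations are given as a unit quaternion [w, x, y, z].
In Python, from plant import * gives the robot as it stands.
- The arm moves only by the tool send_rows, never from a script. Its argument "steps" is a list of rows, each an object with "translation": the shift along the tool's x, y, z in cm, a list of three; "delta_rot": the turn, a rotation vector about the tool's x, y, z in rad, a list of three; "jaw": the finger opening in cm, from 0 to 8.54. In form: [{"translation": [dx, dy, dz], "delta_rot": [rx, ry, rz], "jaw": jaw}, ...]. A call has exactly 8 rows; each row is the pose to reach, as a shift and turn from the pose commanded when the call began, along the tool's axes at that moment; what a row does not reach only later rows make up. A row lasts 1/10 s, in which the tool goes at most 50 mm and 8.59 degrees, less where a joint would pass 70% of its speed; a pose out of reach is approached as far as the arm can. A call with a gripper value outside its range is refused whole. The fingers move at their own pace and stop on an object; the grip force is fixed at half the most. Time passes only in rows, so rows that repeat a pose let the fingers close, or fill a call up. It gives the time, the measured TCP pose, the force, the opening and the grip force at its end, in the units of the state.
- state(): the state, without advancing time (a new reading comes with each control period).
- grab_frame(name): name is "side" or "top"; returns a dict with "pixels" (384x512x3 uint8, blue, green, red), "range_z" (384x512 float32, m along the optical axis (not along the pixel's ray), 0 where there is no reading), "fx", "fy", "cx", "cy" (pixels), "rvec" (rotation vector, rad) and "tvec" (3), from world to camera coordinates, as OpenCV has them. Camera axes: x right, y down, z forward; pixel columns grow to the right and rows downward; lengths in m; the calibration is good to about 2 mm. A picture is of the moment at which its call begins.
- job_done(): hands the job in; it is judged then, once.
The state is a dict: "time": time; "joint_pos": joint angles; "joint_vel": joint speeds; "joint_efforts": joint torques, N m; "tool_pos": TCP position; "tool_rot": TCP orientation; "contact_force": force on the tool from outside, world axes, zero at the start; "ft_torque": the same for the moment, N m; "gripper_width": opening from 0.0 (shut) to 1.0 (fully open); "grasp_force": force on a finger pad.
Only numpy, scipy, OpenCV 4.12 (cv2) and the standard library are available. Lean on these libraries where they do the work, as an engineer would, in place of code of your own. Each camera call takes 0.05 s, during which the arm holds its last target. There are 200 camera calls.

## Working session

There is one attempt and no reset: what is moved stays moved. The work goes in short steps, Python scripts to look and compute and a tool call to move; the robot and the scene stay as the last step left them, time stands still between calls to the robot, and variables do not carry over. Pictures are saved under pics/ and viewed, at most 12 in all, crops included, and the job is handed in when it is done.

Besides the shell and the picture viewer there is one more tool, called after "Request:" by a JSON object that holds its "fn" and its "kwargs". send_rows: Moves the arm, as the interface text tells. Its arguments: {"type":"object","properties":{"steps":{"type":"array","items":{"type":"object","properties":{"translation":{"type":"array","items":{"type":"number"}},"delta_rot":{"type":"array","items":{"type":"number"}},"jaw":{"type":"number"}}}}},"required":["steps"]}

```bash
ls; mkdir -p pics; python3 - <<'E'
from plant import *
import cv2,numpy as np
for n in("side","top"):
    f=grab_frame(n); cv2.imwrite(f"pics/{n}0.png",f["pixels"]); np.savez(f"{n}0.npz",**f)
    R=cv2.Rodrigues(np.array(f["rvec"]))[0]; print(n,f["fx"],f["cx"],f["cy"],-R.T@np.array(f["tvec"]),R.tolist())
s=state();print(s)
E
```

```text
pics
side 484.57280385661016 263.81868489811217 194.85209443506875 [-0.1470234  -0.61480192  0.80673746] [[0.7233313285054029, -0.6901202828435171, -0.022929989328227263], [-0.43284087833738055, -0.4272969590682883, -0.7937670204859348], [0.5379968059781894, 0.5840815901729635, -0.6077895464536132]]
top 352.8006733769459 255.26938035492756 189.0696471723628 [0.33946718 0.04339207 1.03093429] [[-0.02911989109277424, -0.9992617774587801, -0.02505857243867781], [-0.9884699895347661, 0.03251392381614804, -0.14788483542005645], [0.1485904160162574, 0.020463256534511143, -0.9886870806276971]]
{'time': 0.1, 'joint_pos': array([ 1.09503002e+00,  5.32946734e-02,  1.61417410e+00,  2.14363469e-06,
        1.47595828e+00, -1.18965264e-01]), 'joint_vel': array([-2.02185373e-05, -9.74384454e-04, -3.48833118e-03,  9.10127595e-04,
        2.14147322e-03, -9.45907535e-04]), 'joint_efforts': array([ 4.98746540e-04, -3.94898951e+01, -3.71365285e+01, -1.28143993e-04,
        3.86243555e-03,  7.04469443e-06]), 'tool_pos': array([0.2180316 , 0.58516688, 0.24417314]), 'tool_rot': array([-2.69762510e-04,  1.77455736e-01,  9.84128356e-01, -8.76634358e-04]), 'contact_force': array([-0.37763151, -0.20272465,  0.39550747]), 'ft_torque': array([-0.00450066, -0.04688554,  0.01735848]), 'grasp_force': 0.0, 'gripper_width': 1.0006142011644932}
```

View pics/top0.png

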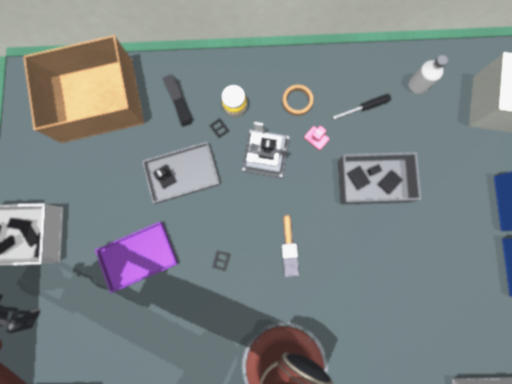

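View pics/side0.png

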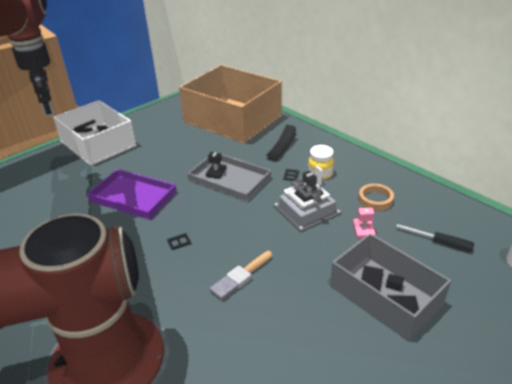

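Top: the gauge is at about (266,152). The grey shallow tray is at (181,173) with the passed part at (163,175); the purple look-alike is at (137,257). The deep bin is at (380,178) and the pink clip look-alike at (318,136). I'll confirm these with enlarged crops.

```bash
python3 - <<'E'
import cv2
t=cv2.imread("pics/top0.png");s=cv2.imread("pics/side0.png")
a=cv2.resize(t[110:190,230:310],None,fx=7,fy=7,interpolation=cv2.INTER_CUBIC)
cv2.imwrite("pics/topc.png",a)
cv2.imwrite("pics/sidec.png",cv2.resize(s[150:234,260:350],None,fx=7,fy=7,interpolation=cv2.INTER_CUBIC))
E
```

```text
(no output)
```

View pics/topc.png

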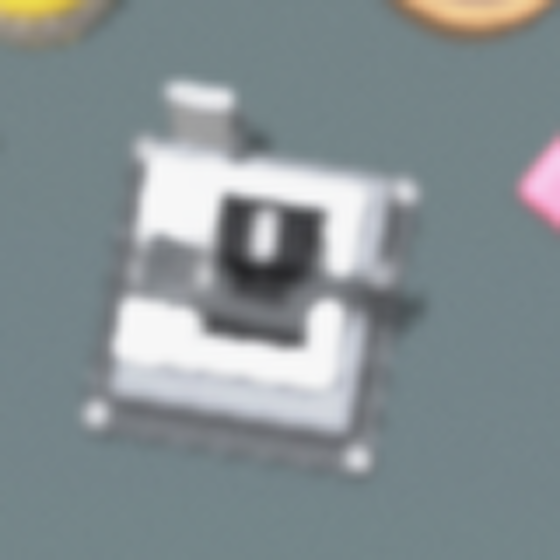

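View pics/sidec.png

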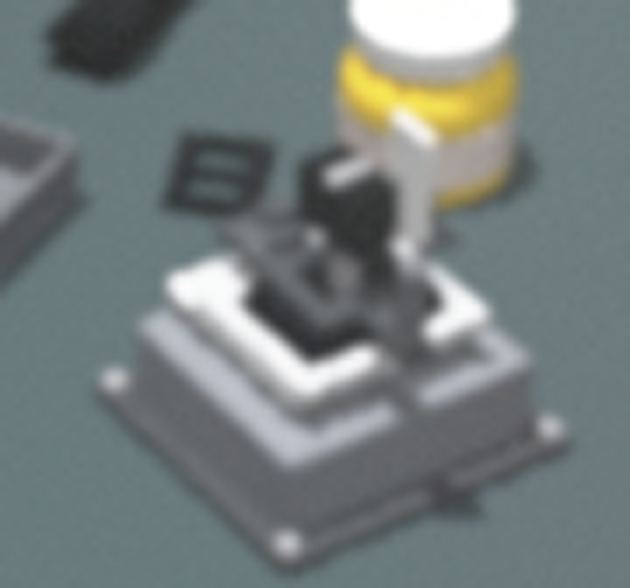

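The crops confirm the gauge: white scale plate at its upper left (+x,+y), black clip head at crop (265,240), knob at crop (405,305). Next I measure positions.

```bash
cat > h.py <<'E'
import numpy as np,cv2
def cam(f):
    R=cv2.Rodrigues(np.array(f["rvec"],float))[0]; return R,np.array(f["tvec"],float).ravel()
def plane(f,uv,z):
    R,t=cam(f);c=-R.T@t
    d=np.c_[(np.array(uv,float)-[f["cx"],f["cy"]])/[f["fx"],f["fy"]],np.ones(len(uv))]@R
    return c+d*((z-c[2])/d[:,2])[:,None]
def cloud(f):
    R,t=cam(f);Z=np.array(f["range_z"],float);v,u=np.mgrid[:384,:512]
    P=np.stack([(u-f["cx"])/f["fx"]*Z,(v-f["cy"])/f["fy"]*Z,Z],-1)
    P=(P-t)@R; P[Z==0]=np.nan; return P
E
python3 - <<'E'
from h import *
np.set_printoptions(precision=4,suppress=True)
T=dict(np.load("top0.npz"));S=dict(np.load("side0.npz"))
cv=lambda l,o:(np.array(l)+.5)/7-.5+o
a=plane(T,cv([(145,150),(405,190),(97,413),(358,458)],(230,110)),.008);print("screws top",a,a.mean(0))
print(np.arctan2(*(a[0]-a[2])[[1,0]]),np.arctan2(*(a[1]-a[3])[[1,0]]),np.arctan2(*(a[0]-a[1])[[1,0]])-np.pi/2)
b=plane(S,cv([(115,382),(288,545),(552,430)],(260,150)),.008);print("screws side",b,(b[0]+b[2])/2)
print("stripe top",plane(T,cv([(265,215),(265,255)],(230,110)),.118), "side",plane(S,cv([(330,180),(372,165)],(260,150)),.118))
g=a.mean(0)[:2]
for n,f in(("T",T),("S",S)):
    P=cloud(f)
    m=np.linalg.norm(P[...,:2]-g,axis=-1)<.1
    for lo,hi in((.112,.125),(.1,.112)):
        q=P[m&(P[...,2]>lo)&(P[...,2]<hi)];print(n,lo,len(q),q.mean(0),q.min(0),q.max(0)) if len(q) else 0
    # tray: floor/rims
    tc=plane(T,[(181,173)],.004)[0]
    m=np.linalg.norm(P[...,:2]-tc[:2],axis=-1)<.16
    q=P[m&(P[...,2]>.055)&(P[...,2]<.075)];print("passed",len(q),q.mean(0),q.min(0),q.max(0))
    q=P[m&(P[...,2]>.022)&(P[...,2]<.034)].astype(np.float32);r=cv2.minAreaRect(q[:,:2]*1000);print("rim",len(q),r)
E
```

```text
screws top [[ 0.6702  0.0744  0.008 ]
 [ 0.6484 -0.0363  0.008 ]
 [ 0.5557  0.0978  0.008 ]
 [ 0.5326 -0.0116  0.008 ]] [0.6017 0.0311 0.008 ]
-0.20173000579025302 -0.21009101899293925 -0.1949893028481009
screws side [[ 0.5547  0.1006  0.008 ]
 [ 0.5325 -0.009   0.008 ]
 [ 0.6482 -0.0342  0.008 ]] [0.6015 0.0332 0.008 ]
stripe top [[0.6073 0.026  0.118 ]
 [0.5916 0.0265 0.118 ]] side [[0.5915 0.0292 0.118 ]
 [0.6086 0.0248 0.118 ]]
T 0.112 109 [0.5978 0.0263 0.1179] [0.5853 0.0086 0.1121] [0.6121 0.0437 0.122 ]
T 0.1 31 [0.5861 0.0016 0.1061] [ 0.5793 -0.0235  0.1009] [0.6004 0.0411 0.1109]
passed 110 [0.5376 0.3295 0.0668] [0.5222 0.3116 0.0552] [0.5543 0.3482 0.0715]
rim 395 ((558.764404296875, 300.7380676269531), (226.05799865722656, 248.68313598632812), 33.93956756591797)
S 0.112 98 [0.5965 0.0261 0.1178] [0.5854 0.0092 0.1122] [0.613  0.0462 0.1213]
S 0.1 83 [0.5893 0.0115 0.1062] [ 0.5777 -0.0232  0.1   ] [0.6074 0.0465 0.112 ]
passed 100 [0.536  0.3298 0.0653] [0.5206 0.3144 0.0552] [0.5544 0.3561 0.0727]
rim 482 ((560.833251953125, 300.335693359375), (226.473388671875, 241.45968627929688), 32.367252349853516)
```

Request:
{"fn": "send_rows", "kwargs": {"steps": [{"translation": [-3.8, -2.7, 0], "delta_rot": [0, 0, 0.1], "jaw": 5}, {"translation": [-7.6, -5.4, 0], "delta_rot": [0, 0, 0.2], "jaw": 5}, {"translation": [-11.4, -8.1, 0], "delta_rot": [0, 0, 0.3], "jaw": 5}, {"translation": [-15.2, -10.8, 0], "delta_rot": [0, 0, 0.4], "jaw": 5}, {"translation": [-19, -13.5, 0], "delta_rot": [0, 0, 0.5], "jaw": 5}, {"translation": [-22.8, -16.2, 0], "delta_rot": [0, 0, 0.6], "jaw": 5}, {"translation": [-26.6, -18.9, 0], "delta_rot": [0, 0, 0.7], "jaw": 5}, {"translation": [-30.4, -21.5, 0], "delta_rot": [0, 0, 0.8], "jaw": 5}]}}

```text
time: 0.9
tool_pos: [0.4285, 0.2762, 0.2449]
tool_rot: [-0.0, 0.548, 0.836, -0.0]
contact_force: [1.2, -0.2, -0.8]
gripper_width: 0.586
grasp_force: 0.0
```

```bash
cat >> h.py <<'E'
from scipy.spatial.transform import Rotation as Rn
def to(s,p,yaw=-0.2):
    "tool-frame shift (cm) and turn to get to world p, pointing down, tool y at yaw"
    q=np.array(s["tool_rot"]);R=Rn.from_quat(q[[1,2,3,0]])
    G=Rn.from_matrix(np.array([[-np.sin(yaw),np.cos(yaw),0],[np.cos(yaw),np.sin(yaw),0],[0,0,-1]]).T)
    G=Rn.from_matrix(np.c_[[-np.sin(yaw),np.cos(yaw),0],[np.cos(yaw),np.sin(yaw),0],[0,0,-1]])
    return R.inv().apply(np.array(p)-s["tool_pos"])*100,(R.inv()*G).as_rotvec()
def rep(s,p,yaw=-.2):
    np.set_printoptions(precision=3,suppress=True)
    print("t",s["time"],"tcp",s["tool_pos"],"F",s["contact_force"],"w",s["gripper_width"],"gf",s["grasp_force"]);print(*to(s,p,yaw))
E
sed -i '/\.T)$/{/G=/d}' h.py
python3 - <<'E'
from plant import *
from h import *
rep(state(),[.599,.027,.2])
E
```

```text
t 0.9 tcp [0.428 0.276 0.245] F [ 1.19  -0.216 -0.77 ] w 0.5859845484430367 gf 0.0
[-29.647   5.708   4.489] [-0.    0.    0.61]
```

Request:
{"fn": "send_rows", "kwargs": {"steps": [{"translation": [-4.2, 0.8, 0], "delta_rot": [0, 0, 0.09], "jaw": 5}, {"translation": [-8.4, 1.6, 0], "delta_rot": [0, 0, 0.18], "jaw": 5}, {"translation": [-12.6, 2.4, 0.5], "delta_rot": [0, 0, 0.27], "jaw": 5}, {"translation": [-16.8, 3.2, 1], "delta_rot": [0, 0, 0.36], "jaw": 5}, {"translation": [-21, 4.0, 2], "delta_rot": [0, 0, 0.45], "jaw": 5}, {"translation": [-25.2, 4.8, 3], "delta_rot": [0, 0, 0.54], "jaw": 5}, {"translation": [-29.0, 5.6, 4.0], "delta_rot": [0, 0, 0.61], "jaw": 5}, {"translation": [-29.6, 5.7, 4.5], "delta_rot": [0, 0, 0.61], "jaw": 5}]}}

```text
time: 1.7
tool_pos: [0.6001, 0.0266, 0.1985]
tool_rot: [-0.0, 0.774, 0.633, -0.001]
contact_force: [-0.5, 0.8, -0.3]
gripper_width: 0.587
grasp_force: 0.0
```

```bash
python3 - <<'E'
from plant import *
from h import *
s=state();rep(s,[.599,.027,.103]);print(s["joint_pos"])
f=grab_frame("side");cv2.imwrite("pics/s1.png",cv2.resize(f["pixels"][110:240,240:370],None,fx=4.5,fy=4.5,interpolation=cv2.INTER_CUBIC))
E
```

```text
t 1.7 tcp [0.6   0.027 0.198] F [-0.546  0.828 -0.291] w 0.586867675232125 gf 0.0
[ 0.026 -0.102  9.546] [-0.002  0.001 -0.001]
[-0.079  0.03   1.716 -0.001  1.398  0.122]
```

View pics/s1.png

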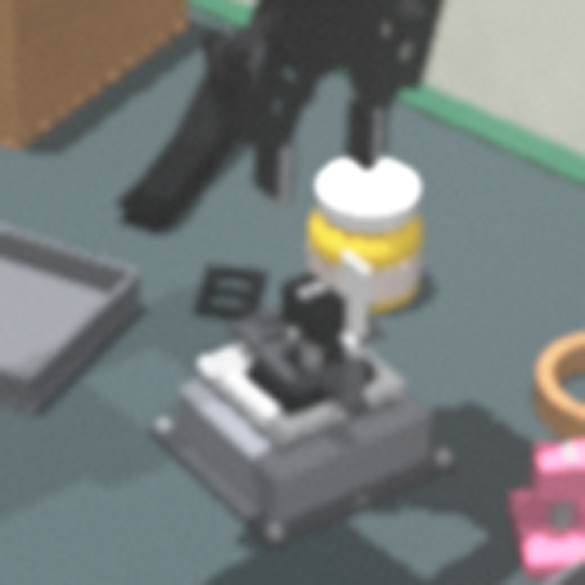

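The fingers (pads at 280,175 and 368,145) straddle the head line along gauge x, well clear of the plate and bottle. I'll descend.

Request:
{"fn": "send_rows", "kwargs": {"steps": [{"translation": [0, -0.1, 2], "delta_rot": [0, 0, 0], "jaw": 5}, {"translation": [0, -0.1, 4], "delta_rot": [0, 0, 0], "jaw": 5}, {"translation": [0, -0.1, 6], "delta_rot": [0, 0, 0], "jaw": 5}, {"translation": [0, -0.1, 7.5], "delta_rot": [0, 0, 0], "jaw": 5}, {"translation": [0, -0.1, 8.5], "delta_rot": [0, 0, 0], "jaw": 5}, {"translation": [0, -0.1, 9.2], "delta_rot": [0, 0, 0], "jaw": 5}, {"translation": [0, -0.1, 9.5], "delta_rot": [0, 0, 0], "jaw": 5}, {"translation": [0, -0.1, 9.5], "delta_rot": [0, 0, 0], "jaw": 5}]}}

```text
time: 2.55
tool_pos: [0.5984, 0.0302, 0.1055]
tool_rot: [0.0, 0.773, 0.635, 0.0]
contact_force: [-0.4, -0.7, 0.3]
gripper_width: 0.587
grasp_force: 0.0
```

Request:
{"fn": "send_rows", "kwargs": {"steps": [{"translation": [0, 0, 0], "delta_rot": [0, 0, 0], "jaw": 3}, {"translation": [0, 0, 0], "delta_rot": [0, 0, 0], "jaw": 2.6}, {"translation": [0, 0, 0], "delta_rot": [0, 0, 0], "jaw": 2.2}, {"translation": [0, 0, 0], "delta_rot": [0, 0, 0], "jaw": 1.5}, {"translation": [0, 0, 0], "delta_rot": [0, 0, 0], "jaw": 1}, {"translation": [0, 0, 0], "delta_rot": [0, 0, 0], "jaw": 1}, {"translation": [0, 0, 0], "delta_rot": [0, 0, 0], "jaw": 1}, {"translation": [0, 0, 0], "delta_rot": [0, 0, 0], "jaw": 1}]}}

```text
time: 3.35
tool_pos: [0.5991, 0.03, 0.1063]
tool_rot: [0.001, 0.773, 0.635, 0.001]
contact_force: [0.4, -0.2, 6.0]
gripper_width: 0.241
grasp_force: 60.2
```

Request:
{"fn": "send_rows", "kwargs": {"steps": [{"translation": [0, 0, -0.1], "delta_rot": [0, 0, 0], "jaw": 1}, {"translation": [0, 0, -0.2], "delta_rot": [0, 0, 0], "jaw": 1}, {"translation": [0, 0, -0.3], "delta_rot": [0, 0, 0], "jaw": 1}, {"translation": [0, 0, -0.4], "delta_rot": [0, 0, 0], "jaw": 1}, {"translation": [0, 0, -0.5], "delta_rot": [0, 0, 0], "jaw": 1}, {"translation": [0, 0, -0.6], "delta_rot": [0, 0, 0], "jaw": 1}, {"translation": [0, 0, -0.7], "delta_rot": [0, 0, 0], "jaw": 1}, {"translation": [0, 0, -0.7], "delta_rot": [0, 0, 0], "jaw": 1}]}}

```text
time: 4.15
tool_pos: [0.5974, 0.0302, 0.1114]
tool_rot: [-0.001, 0.773, 0.635, -0.001]
contact_force: [0.9, -0.3, -9.3]
gripper_width: 0.246
grasp_force: 59.0
```

```bash
python3 - <<'E'
from plant import *
from h import *
for i in range(3):
    rep(state(),[.599,.027,.12]); f=grab_frame("side")
P=cloud(f); print(P[166:176,300:312,2])
E
```

```text
t 4.15 tcp [0.597 0.03  0.111] F [ 0.928 -0.316 -9.284] w 0.24645866287883003 gf 58.96818995475769
[-0.284  0.216 -0.859] [-0.002  0.     0.004]
t 4.2 tcp [0.597 0.03  0.111] F [-0.883  0.048 -9.454] w 0.24451709643848393 gf 58.96315813064575
[-0.281  0.214 -0.859] [-0.002  0.     0.004]
t 4.25 tcp [0.597 0.03  0.111] F [-0.127  0.243 -8.464] w 0.24534069408034384 gf 58.961509466171265
[-0.284  0.214 -0.853] [-0.002  0.     0.004]
[[ 0.152  0.151  0.157  0.156  0.156  0.153  0.153  0.002  0.028  0.134
   0.134  0.132]
 [ 0.153  0.151  0.152  0.154  0.153  0.149  0.152 -0.002  0.025  0.131
   0.133  0.135]
 [ 0.153  0.15   0.15   0.152  0.149  0.148  0.146  0.003  0.021  0.127
   0.129  0.129]
 [ 0.151  0.146  0.145  0.149  0.149  0.146  0.145  0.124  0.123  0.126
   0.128  0.128]
 [ 0.148  0.142  0.143  0.144  0.143  0.147  0.141  0.123  0.126  0.126
   0.126  0.125]
 [ 0.145  0.14   0.141  0.142  0.143  0.143  0.134  0.124  0.122  0.124
   0.125  0.126]
 [ 0.131  0.136  0.136  0.14   0.136  0.136  0.133  0.124  0.121  0.124
   0.125  0.124]
 [ 0.128  0.134  0.13   0.13   0.132  0.133  0.136  0.124  0.126  0.121
   0.125  0.123]
 [ 0.126  0.131  0.131  0.13   0.13   0.131  0.128  0.125  0.124  0.123
   0.123  0.125]
 [ 0.127  0.126  0.128  0.126  0.129  0.128  0.126  0.123  0.125  0.125
   0.122  0.124]]
```

Request:
{"fn": "send_rows", "kwargs": {"steps": [{"translation": [0, 0, -0.2], "delta_rot": [0, 0, 0], "jaw": 1}, {"translation": [0, 0, -0.35], "delta_rot": [0, 0, 0], "jaw": 1}, {"translation": [0, 0, -0.5], "delta_rot": [0, 0, 0], "jaw": 1}, {"translation": [0, 0, -0.65], "delta_rot": [0, 0, 0], "jaw": 1}, {"translation": [0, 0, -0.8], "delta_rot": [0, 0, 0], "jaw": 1}, {"translation": [0, 0, -0.9], "delta_rot": [0, 0, 0], "jaw": 1}, {"translation": [0, 0, -0.95], "delta_rot": [0, 0, 0], "jaw": 1}, {"translation": [0, 0, -0.95], "delta_rot": [0, 0, 0], "jaw": 1}]}}

```text
time: 5.1
tool_pos: [0.5976, 0.0302, 0.1212]
tool_rot: [-0.001, 0.773, 0.635, -0.001]
contact_force: [-2.9, -0.3, -12.7]
gripper_width: 0.242
grasp_force: 59.1
```

```bash
python3 - <<'E'
from plant import *
from h import *
for i in range(4):
    rep(state(),[.599,.027,.12]); f=grab_frame("side")
cv2.imwrite("pics/s2.png",cv2.resize(f["pixels"][140:230,260:350],None,fx=6.5,fy=6.5,interpolation=cv2.INTER_CUBIC))
E
```

```text
t 5.1 tcp [0.598 0.03  0.121] F [ -2.938  -0.329 -12.75 ] w 0.24231908287955764 gf 59.07065212726593
[-0.285  0.203  0.119] [-0.002  0.     0.004]
t 5.15 tcp [0.598 0.03  0.121] F [ -3.837  -0.359 -12.975] w 0.24889819631799445 gf 59.074113965034485
[-0.283  0.2    0.12 ] [-0.002  0.     0.004]
t 5.2 tcp [0.598 0.03  0.121] F [ -3.867   0.258 -12.684] w 0.242198044602382 gf 59.08008098602295
[-0.286  0.2    0.118] [-0.002  0.     0.004]
t 5.25 tcp [0.598 0.03  0.121] F [ -3.41    0.126 -13.087] w 0.24948671311630619 gf 59.08654510974884
[-0.282  0.199  0.122] [-0.002  0.     0.004]
```

View pics/s2.png

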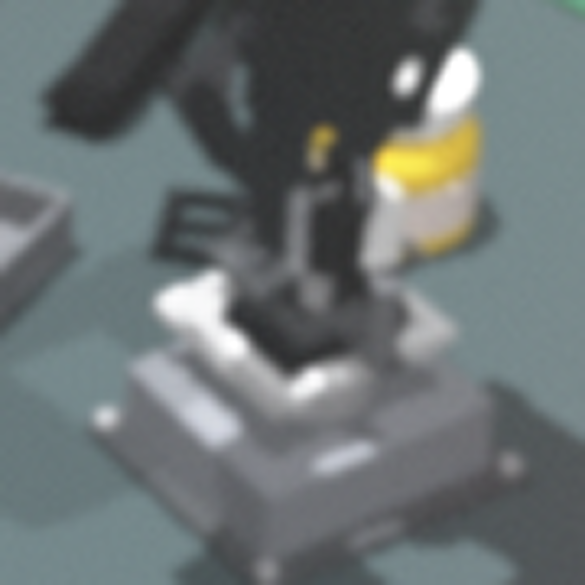

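The nest has visibly risen off the housing (rim at crop 290,380) and the force is about 12.9 N including the part's weight, so the pull is right. I'll hold, then ease down.

Request:
{"fn": "send_rows", "kwargs": {"steps": [{"translation": [0, 0, 0], "delta_rot": [0, 0, 0], "jaw": 1}, {"translation": [0, 0, 0], "delta_rot": [0, 0, 0], "jaw": 1}, {"translation": [0, 0, 0], "delta_rot": [0, 0, 0], "jaw": 1}, {"translation": [0, 0, 0], "delta_rot": [0, 0, 0], "jaw": 1}, {"translation": [0, 0, 0], "delta_rot": [0, 0, 0], "jaw": 1}, {"translation": [0, 0, 0], "delta_rot": [0, 0, 0], "jaw": 1}, {"translation": [0, 0, 0], "delta_rot": [0, 0, 0], "jaw": 1}, {"translation": [0, 0, 0], "delta_rot": [0, 0, 0], "jaw": 1}]}}

```text
time: 6.1
tool_pos: [0.5982, 0.03, 0.1217]
tool_rot: [-0.0, 0.773, 0.635, -0.0]
contact_force: [-4.4, -0.8, -12.6]
gripper_width: 0.243
grasp_force: 59.1
```

Request:
{"fn": "send_rows", "kwargs": {"steps": [{"translation": [0, 0, 0], "delta_rot": [0, 0, 0], "jaw": 1}, {"translation": [0, 0, 0], "delta_rot": [0, 0, 0], "jaw": 1}, {"translation": [0, 0, 0], "delta_rot": [0, 0, 0], "jaw": 1}, {"translation": [0, 0, 0], "delta_rot": [0, 0, 0], "jaw": 1}, {"translation": [0, 0, 0], "delta_rot": [0, 0, 0], "jaw": 1}, {"translation": [0, 0, 0.1], "delta_rot": [0, 0, 0], "jaw": 1}, {"translation": [0, 0, 0.2], "delta_rot": [0, 0, 0], "jaw": 1}, {"translation": [0, 0, 0.3], "delta_rot": [0, 0, 0], "jaw": 1}]}}

```text
time: 6.9
tool_pos: [0.5985, 0.03, 0.119]
tool_rot: [0.0, 0.773, 0.635, 0.0]
contact_force: [-3.7, -0.3, -11.8]
gripper_width: 0.247
grasp_force: 59.3
```

Request:
{"fn": "send_rows", "kwargs": {"steps": [{"translation": [0, 0, 0.15], "delta_rot": [0, 0, 0], "jaw": 1}, {"translation": [0, 0, 0.3], "delta_rot": [0, 0, 0], "jaw": 1}, {"translation": [0, 0, 0.45], "delta_rot": [0, 0, 0], "jaw": 1}, {"translation": [0, 0, 0.6], "delta_rot": [0, 0, 0], "jaw": 1}, {"translation": [0, 0, 0.75], "delta_rot": [0, 0, 0], "jaw": 1}, {"translation": [0, 0, 0.9], "delta_rot": [0, 0, 0], "jaw": 1}, {"translation": [0, 0, 1.05], "delta_rot": [0, 0, 0], "jaw": 1}, {"translation": [0, 0, 1.2], "delta_rot": [0, 0, 0], "jaw": 1}]}}

```text
time: 7.7
tool_pos: [0.599, 0.03, 0.1074]
tool_rot: [0.001, 0.773, 0.634, 0.001]
contact_force: [-2.5, -1.3, -5.0]
gripper_width: 0.245
grasp_force: 60.2
```

Request:
{"fn": "send_rows", "kwargs": {"steps": [{"translation": [0, 0, 0.1], "delta_rot": [0, 0, 0], "jaw": 1}, {"translation": [0, 0, 0.1], "delta_rot": [0, 0, 0], "jaw": 1}, {"translation": [0, 0, 0.1], "delta_rot": [0, 0, 0], "jaw": 1}, {"translation": [0, 0, 0.1], "delta_rot": [0, 0, 0], "jaw": 1}, {"translation": [0, 0, 0.1], "delta_rot": [0, 0, 0], "jaw": 1}, {"translation": [0, 0, 0.1], "delta_rot": [0, 0, 0], "jaw": 1}, {"translation": [0, 0, 0.1], "delta_rot": [0, 0, 0], "jaw": 1}, {"translation": [0, 0, 0.1], "delta_rot": [0, 0, 0], "jaw": 1}]}}

```text
time: 8.5
tool_pos: [0.5987, 0.0301, 0.1064]
tool_rot: [0.0, 0.773, 0.635, 0.0]
contact_force: [0.3, -0.0, 1.7]
gripper_width: 0.242
grasp_force: 60.9
```

Request:
{"fn": "send_rows", "kwargs": {"steps": [{"translation": [0, 0, 0], "delta_rot": [0, 0, 0], "jaw": 5}, {"translation": [0, 0, 0], "delta_rot": [0, 0, 0], "jaw": 5}, {"translation": [0, 0, 0], "delta_rot": [0, 0, 0], "jaw": 5}, {"translation": [0, 0, 0], "delta_rot": [0, 0, 0], "jaw": 5}, {"translation": [0, 0, -2], "delta_rot": [0, 0, 0], "jaw": 5}, {"translation": [0, 0, -5], "delta_rot": [0, 0, 0], "jaw": 5}, {"translation": [0, 0, -9], "delta_rot": [0, 0, 0], "jaw": 5}, {"translation": [-3, -4, -13], "delta_rot": [0, 0, 0], "jaw": 3}]}}

```text
time: 9.3
tool_pos: [0.5651, 0.0138, 0.2294]
tool_rot: [0.001, 0.772, 0.635, 0.001]
contact_force: [-0.0, -1.1, 1.0]
gripper_width: 0.43
grasp_force: 0.0
```

```bash
python3 - <<'E'
from plant import *
from h import *
g=np.array([.6016,.032]);c,s_=np.cos(-.2),np.sin(-.2);A=np.array([[c,-s_],[s_,c]])
rep(state(),[.5925,-.013,.095])
for n in("side","top"):
    P=cloud(grab_frame(n));L=(P[...,:2]-g)@A
    for nm,m in(("knob",(L[...,1]<-.032)&(P[...,2]>.084)),("head",(abs(L[...,1])<.032)&(P[...,2]>.113)),("arm",(P[...,2]>.05)&(P[...,2]<.12)&(L[...,1]>.02))):
        q=P[m&(np.abs(L)<.075).all(-1)&(P[...,2]<.125)];l=(q[:,:2]-g)@A
        print(n,nm,len(q),l.mean(0),l.min(0),l.max(0),q[:,2].max(),q[:,2].min())
E
```

```text
t 9.3 tcp [0.565 0.014 0.229] F [-0.021 -1.118  0.982] w 0.43022045618343907 gf 0.0
[-2.11   3.166 13.449] [ 0.003 -0.001  0.006]
side knob 50 [-0.007 -0.052] [-0.011 -0.057] [ 0.002 -0.047] 0.11216826352730061 0.08429567179618846
side head 93 [-0.006 -0.006] [-0.017 -0.022] [0.007 0.014] 0.12192988785981 0.11331386636897532
side arm 235 [0.009 0.033] [-0.045  0.02 ] [0.068 0.05 ] 0.09874852367486787 0.05001679309555832
top knob 22 [-0.007 -0.053] [-0.01  -0.058] [-0.001 -0.047] 0.1114604849951016 0.08476288743776712
top head 32 [-0.007  0.004] [-0.015 -0.005] [0.005 0.01 ] 0.12098807821073747 0.11424105371606497
top arm 171 [0.012 0.031] [-0.024  0.02 ] [0.056 0.043] 0.09757690751729504 0.050115143846030274
```

```bash
python3 - <<'E'
from plant import *
from h import *
rep(state(),[.5895,-.0176,.095])
E
```

```text
t 9.4 tcp [0.564 0.012 0.234] F [1.093 0.276 0.369] w 0.35128985916224004 gf 0.0
[-2.419  2.934 13.911] [ 0.01  -0.     0.003]
```

Request:
{"fn": "send_rows", "kwargs": {"steps": [{"translation": [-1.2, 1.5, 2], "delta_rot": [0, 0, 0], "jaw": 3}, {"translation": [-2.4, 2.9, 4.5], "delta_rot": [0, 0, 0], "jaw": 3}, {"translation": [-2.4, 2.9, 7.5], "delta_rot": [0, 0, 0], "jaw": 3}, {"translation": [-2.4, 2.9, 9.0], "delta_rot": [0, 0, 0], "jaw": 3}, {"translation": [-2.4, 2.9, 9.5], "delta_rot": [0, 0, 0], "jaw": 3}, {"translation": [-2.4, 2.9, 9.5], "delta_rot": [0, 0, 0], "jaw": 3}, {"translation": [-2.4, 2.9, 9.5], "delta_rot": [0, 0, 0], "jaw": 3}, {"translation": [-2.4, 2.9, 9.5], "delta_rot": [0, 0, 0], "jaw": 3}]}}

```text
time: 10.2
tool_pos: [0.588, -0.0159, 0.1339]
tool_rot: [0.001, 0.773, 0.635, 0.001]
contact_force: [0.8, 0.0, 0.8]
gripper_width: 0.352
grasp_force: 0.0
```

```bash
python3 - <<'E'
from plant import *
from h import *
rep(state(),[.5895,-.0176,.095])
f=grab_frame("side");rep(state(),[.5895,-.0176,.095])
cv2.imwrite("pics/s3.png",cv2.resize(f["pixels"][130:230,260:360],None,fx=6,fy=6,interpolation=cv2.INTER_CUBIC))
E
```

```text
t 10.2 tcp [ 0.588 -0.016  0.134] F [0.838 0.026 0.817] w 0.3517303192798332 gf 0.0
[-0.139  0.172  3.892] [ 0.003 -0.     0.004]
t 10.25 tcp [ 0.588 -0.016  0.134] F [ 0.418 -0.795  0.399] w 0.3528333014845318 gf 0.0
[-0.13   0.183  3.876] [ 0.003 -0.     0.004]
```

View pics/s3.png

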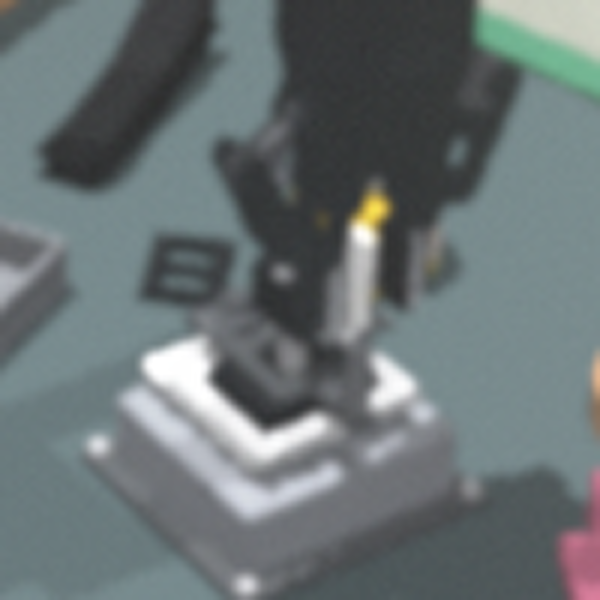

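The fingers hang above the knob (pads at crop 360,290 and 410,270; knob below near 345,370). I'll descend around it and close to a loose cage.

Request:
{"fn": "send_rows", "kwargs": {"steps": [{"translation": [-0.1, 0.2, 0.7], "delta_rot": [0, 0, 0], "jaw": 3}, {"translation": [-0.1, 0.2, 1.4], "delta_rot": [0, 0, 0], "jaw": 3}, {"translation": [-0.1, 0.2, 2.1], "delta_rot": [0, 0, 0], "jaw": 3}, {"translation": [-0.1, 0.2, 2.8], "delta_rot": [0, 0, 0], "jaw": 3}, {"translation": [-0.1, 0.2, 3.4], "delta_rot": [0, 0, 0], "jaw": 3}, {"translation": [-0.1, 0.2, 3.9], "delta_rot": [0, 0, 0], "jaw": 3}, {"translation": [-0.1, 0.2, 3.9], "delta_rot": [0, 0, 0], "jaw": 2.2}, {"translation": [-0.1, 0.2, 3.9], "delta_rot": [0, 0, 0], "jaw": 1.7}]}}

```text
time: 11.05
tool_pos: [0.5887, -0.0173, 0.0929]
tool_rot: [-0.0, 0.773, 0.635, -0.0]
contact_force: [0.3, 0.4, 0.7]
gripper_width: 0.199
grasp_force: 0.0
```

```bash
python3 - <<'E'
from plant import *
from h import *
rep(state(),[.5895,-.0176,.095])
for a in np.arange(.1,.81,.1): print(8.8*(1-np.cos(a)),-8.8*np.sin(a))
E
```

```text
t 11.05 tcp [ 0.589 -0.017  0.093] F [0.314 0.384 0.72 ] w 0.19948710865169583 gf 0.0
[-0.009  0.086 -0.205] [-0.     0.     0.004]
0.043963345553372786 -0.8785340664920879
0.1754141149970737 -1.7482901109965387
0.3930388956946674 -2.6005778186197888
0.6946632527746112 -3.426881412316125
1.0772734553647199 -4.218944739716987
1.5370465887948308 -4.968853765876312
2.0693887518965024 -5.669115647691682
2.6689809577449446 -6.312733599915801
```

Request:
{"fn": "send_rows", "kwargs": {"steps": [{"translation": [0.05, -0.9, 0], "delta_rot": [0, 0, 0.1], "jaw": 1.7}, {"translation": [0.18, -1.75, 0], "delta_rot": [0, 0, 0.2], "jaw": 1.7}, {"translation": [0.4, -2.6, 0], "delta_rot": [0, 0, 0.3], "jaw": 1.7}, {"translation": [0.7, -3.43, 0], "delta_rot": [0, 0, 0.4], "jaw": 1.7}, {"translation": [1.08, -4.22, 0], "delta_rot": [0, 0, 0.5], "jaw": 1.7}, {"translation": [1.54, -4.97, 0], "delta_rot": [0, 0, 0.6], "jaw": 1.7}, {"translation": [2.07, -5.67, 0], "delta_rot": [0, 0, 0.7], "jaw": 1.7}, {"translation": [2.67, -6.31, 0], "delta_rot": [0, 0, 0.8], "jaw": 1.7}]}}

```text
time: 11.85
tool_pos: [0.5325, 0.0212, 0.0939]
tool_rot: [0.0, 0.96, 0.281, 0.001]
contact_force: [0.8, -0.3, -0.2]
gripper_width: 0.198
grasp_force: 0.4
```

Request:
{"fn": "send_rows", "kwargs": {"steps": [{"translation": [0.05, -0.9, 0], "delta_rot": [0, 0, 0.1], "jaw": 1.7}, {"translation": [0.18, -1.75, 0], "delta_rot": [0, 0, 0.2], "jaw": 1.7}, {"translation": [0.4, -2.6, 0], "delta_rot": [0, 0, 0.3], "jaw": 1.7}, {"translation": [0.7, -3.43, 0], "delta_rot": [0, 0, 0.4], "jaw": 1.7}, {"translation": [1.08, -4.22, 0], "delta_rot": [0, 0, 0.5], "jaw": 1.7}, {"translation": [1.54, -4.97, 0], "delta_rot": [0, 0, 0.6], "jaw": 1.7}, {"translation": [2.07, -5.67, 0], "delta_rot": [0, 0, 0.7], "jaw": 1.7}, {"translation": [2.67, -6.31, 0], "delta_rot": [0, 0, 0.8], "jaw": 1.7}]}}

```text
time: 12.65
tool_pos: [0.5207, 0.0888, 0.0939]
tool_rot: [0.0, 0.993, -0.114, 0.001]
contact_force: [-0.0, -0.9, 0.4]
gripper_width: 0.195
grasp_force: 0.4
```

```bash
python3 - <<'E'
from plant import *
from h import *
f=grab_frame("side");s=state();rep(s,[.599,.03,.2])
cv2.imwrite("pics/s4.png",cv2.resize(f["pixels"][130:230,250:350],None,fx=6,fy=6,interpolation=cv2.INTER_CUBIC))
E
```

```text
t 12.7 tcp [0.521 0.09  0.094] F [ 0.64  -0.213 -0.102] w 0.19806244621243296 gf 0.0
[  8.998   4.018 -10.596] [ 0.001 -0.002 -1.602]
```

View pics/s4.png

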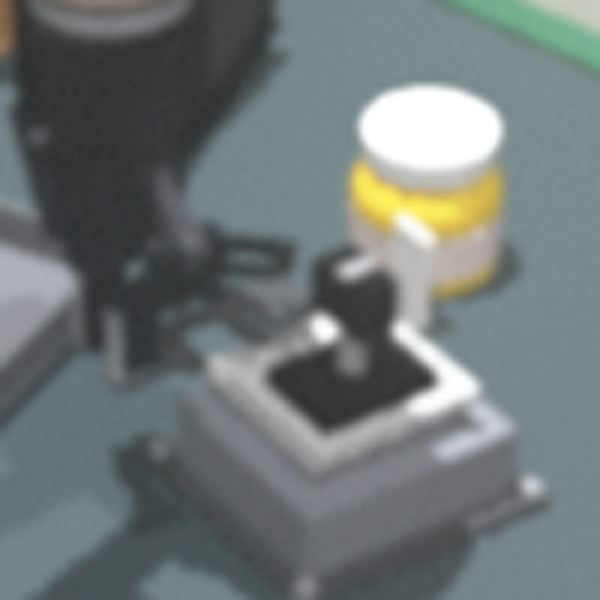

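The keeper is swung out to the left and the foot is fully exposed (head at crop 355,290). I'll release the knob, rise and return to the head.

Request:
{"fn": "send_rows", "kwargs": {"steps": [{"translation": [0, 0, 0], "delta_rot": [0, 0, 0], "jaw": 3}, {"translation": [0, 0, -1], "delta_rot": [0, 0, 0], "jaw": 3}, {"translation": [0, 0, -4], "delta_rot": [0, 0, 0], "jaw": 3}, {"translation": [0, 0, -8], "delta_rot": [0, 0, -0.1], "jaw": 5}, {"translation": [2, 1, -10.6], "delta_rot": [0, 0, -0.2], "jaw": 5}, {"translation": [4.5, 2, -10.6], "delta_rot": [0, 0, -0.34], "jaw": 5}, {"translation": [7, 3, -10.6], "delta_rot": [0, 0, -0.48], "jaw": 5}, {"translation": [9, 4, -10.6], "delta_rot": [0, 0, -0.62], "jaw": 5}]}}

```text
time: 13.5
tool_pos: [0.6002, 0.0283, 0.2006]
tool_rot: [0.0, 0.98, 0.199, 0.001]
contact_force: [0.0, -0.0, -0.2]
gripper_width: 0.58
grasp_force: 0.0
```

Request:
{"fn": "send_rows", "kwargs": {"steps": [{"translation": [0, 0, 0], "delta_rot": [0, 0, -0.14], "jaw": 5}, {"translation": [0, 0, 0], "delta_rot": [0, 0, -0.28], "jaw": 5}, {"translation": [0, 0, 0], "delta_rot": [0, 0, -0.42], "jaw": 5}, {"translation": [0, 0, 0], "delta_rot": [0, 0, -0.56], "jaw": 5}, {"translation": [0, 0, 0], "delta_rot": [0, 0, -0.7], "jaw": 5}, {"translation": [0, 0, 0], "delta_rot": [0, 0, -0.84], "jaw": 5}, {"translation": [0, 0, 0], "delta_rot": [0, 0, -0.98], "jaw": 5}, {"translation": [0, 0, 0], "delta_rot": [0, 0, -0.98], "jaw": 5}]}}

```text
time: 14.3
tool_pos: [0.599, 0.0291, 0.1999]
tool_rot: [0.0, 0.773, 0.635, 0.0]
contact_force: [0.3, -0.3, 0.2]
gripper_width: 0.585
grasp_force: 0.0
```

```bash
python3 - <<'E'
from plant import *
from h import *
rep(state(),[.599,.029,.103])
g=np.array([.6016,.032]);c,s_=np.cos(-.2),np.sin(-.2);A=np.array([[c,-s_],[s_,c]])
T=grab_frame("top");S=grab_frame("side")
P=cloud(S)
m=(np.linalg.norm(P[...,:2]-g,axis=-1)<.035)&(P[...,2]>.113)&(P[...,2]<.125);q=P[m];print("head",q.mean(0),cv2.minAreaRect((q[:,:2]*1000).astype(np.float32)))
m=(np.linalg.norm(P[...,:2]-g,axis=-1)>.06)&(np.linalg.norm(P[...,:2]-g,axis=-1)<.13)&(P[...,2]>.095)&(P[...,2]<.114);q=P[m&(P[...,0]<.56)];print("knob",len(q),q.mean(0))
# tray rim
for n,f in(("T",T),("S",S)):
    P=cloud(f);m=(P[...,2]>.02)&(P[...,2]<.036)&(np.linalg.norm(P[...,:2]-[.555,.29],axis=-1)<.135)
    q=P[m];l=q[:,:2];
    k=cv2.connectedComponentsWithStats(m.astype(np.uint8));i=1+np.argmax(k[2][1:,4]);q=P[k[1]==i]
    print(n,len(q),cv2.minAreaRect((q[:,:2]*1000).astype(np.float32)))
cv2.imwrite("pics/t5.png",cv2.resize(T["pixels"][130:220,130:230],None,fx=6,fy=6,interpolation=cv2.INTER_CUBIC)); np.savez("T5.npz",**T)
E
```

```text
t 14.3 tcp [0.599 0.029 0.2  ] F [ 0.306 -0.269  0.204] w 0.5848275297962496 gf 0.0
[-0.007 -0.004  9.691] [ 0.001 -0.     0.004]
head [0.595 0.027 0.118] ((595.0463256835938, 27.69418716430664), (36.18470001220703, 25.60584259033203), 78.22329711914062)
knob 29 [0.521 0.086 0.104]
T 404 ((547.9105224609375, 281.8669738769531), (130.99559020996094, 201.20895385742188), 14.78427791595459)
S 530 ((548.4127807617188, 283.30816650390625), (137.50863647460938, 204.12062072753906), 14.383844375610352)
```

View pics/t5.png

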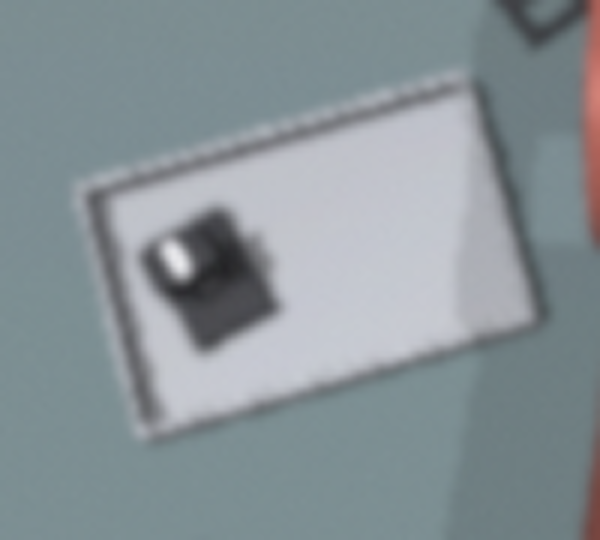

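The keeper is out (knob at 0.521, 0.086). The tray's free −y half is clear; the passed part is at crop (190,260).

Request:
{"fn": "send_rows", "kwargs": {"steps": [{"translation": [0, 0, 2], "delta_rot": [0, 0, 0], "jaw": 5}, {"translation": [0, 0, 4], "delta_rot": [0, 0, 0], "jaw": 5}, {"translation": [0, 0, 6], "delta_rot": [0, 0, 0], "jaw": 5}, {"translation": [0, 0, 7.5], "delta_rot": [0, 0, 0], "jaw": 5}, {"translation": [0, 0, 8.5], "delta_rot": [0, 0, 0], "jaw": 5}, {"translation": [0, 0, 9.2], "delta_rot": [0, 0, 0], "jaw": 5}, {"translation": [0, 0, 9.4], "delta_rot": [0, 0, 0], "jaw": 5}, {"translation": [0, 0, 9.4], "delta_rot": [0, 0, 0], "jaw": 4}]}}

```text
time: 15.2
tool_pos: [0.5992, 0.0295, 0.1054]
tool_rot: [0.0, 0.773, 0.634, 0.0]
contact_force: [-0.3, 1.3, -0.1]
gripper_width: 0.466
grasp_force: 0.0
```

Request:
{"fn": "send_rows", "kwargs": {"steps": [{"translation": [0, 0, 0], "delta_rot": [0, 0, 0], "jaw": 3}, {"translation": [0, 0, 0], "delta_rot": [0, 0, 0], "jaw": 2.6}, {"translation": [0, 0, 0], "delta_rot": [0, 0, 0], "jaw": 2.2}, {"translation": [0, 0, 0], "delta_rot": [0, 0, 0], "jaw": 1.5}, {"translation": [0, 0, 0], "delta_rot": [0, 0, 0], "jaw": 1}, {"translation": [0, 0, 0], "delta_rot": [0, 0, 0], "jaw": 1}, {"translation": [0, 0, 0], "delta_rot": [0, 0, 0], "jaw": 1}, {"translation": [0, 0, 0], "delta_rot": [0, 0, 0], "jaw": 1}]}}

```text
time: 16.0
tool_pos: [0.5993, 0.0295, 0.1059]
tool_rot: [0.0, 0.773, 0.635, 0.0]
contact_force: [-1.0, 0.5, 5.9]
gripper_width: 0.247
grasp_force: 59.5
```

Request:
{"fn": "send_rows", "kwargs": {"steps": [{"translation": [0, 0, -0.2], "delta_rot": [0, 0, 0], "jaw": 1}, {"translation": [0, 0, -0.5], "delta_rot": [0, 0, 0], "jaw": 1}, {"translation": [0, 0, -0.8], "delta_rot": [0, 0, 0], "jaw": 1}, {"translation": [0, 0, -1.1], "delta_rot": [0, 0, 0], "jaw": 1}, {"translation": [0, 0, -1.4], "delta_rot": [0, 0, 0], "jaw": 1}, {"translation": [0, 0, -1.7], "delta_rot": [0, 0, 0], "jaw": 1}, {"translation": [0, 0, -2], "delta_rot": [0, 0, 0], "jaw": 1}, {"translation": [0, 0, -2], "delta_rot": [0, 0, 0], "jaw": 1}]}}

```text
time: 16.8
tool_pos: [0.5993, 0.0295, 0.1258]
tool_rot: [0.0, 0.773, 0.635, 0.0]
contact_force: [0.3, -0.3, -0.7]
gripper_width: 0.24
grasp_force: 58.7
```

The part came free (0.7 N). I'll lift further and move over.

Request:
{"fn": "send_rows", "kwargs": {"steps": [{"translation": [0, 0, -1], "delta_rot": [0, 0, 0], "jaw": 1}, {"translation": [0, 0, -2.5], "delta_rot": [0, 0, 0], "jaw": 1}, {"translation": [0, 0, -4], "delta_rot": [0, 0, 0], "jaw": 1}, {"translation": [0, 0, -5.5], "delta_rot": [0, 0, 0], "jaw": 1}, {"translation": [0, 0, -6.5], "delta_rot": [0, 0, 0], "jaw": 1}, {"translation": [0, 0, -7], "delta_rot": [0, 0, 0], "jaw": 1}, {"translation": [0, 0, -7], "delta_rot": [0, 0, 0], "jaw": 1}, {"translation": [0, 0, -7], "delta_rot": [0, 0, 0], "jaw": 1}]}}

```text
time: 17.6
tool_pos: [0.5985, 0.0295, 0.1945]
tool_rot: [-0.0, 0.773, 0.635, -0.0]
contact_force: [-0.5, 0.1, -1.3]
gripper_width: 0.246
grasp_force: 58.7
```

```bash
python3 - <<'E'
from plant import *
from h import *
rep(state(),[.5605,.234,.16],.25)
E
```

```text
t 17.6 tcp [0.599 0.03  0.194] F [-0.522  0.145 -1.3  ] w 0.24591972827349984 gf 58.72947692871094
[19.314 -7.708  3.453] [-0.001 -0.    -0.446]
```

Request:
{"fn": "send_rows", "kwargs": {"steps": [{"translation": [1.5, -0.6, 0], "delta_rot": [0, 0, -0.05], "jaw": 1}, {"translation": [4, -1.6, 0], "delta_rot": [0, 0, -0.1], "jaw": 1}, {"translation": [7, -2.8, 0], "delta_rot": [0, 0, -0.17], "jaw": 1}, {"translation": [10, -4, 0], "delta_rot": [0, 0, -0.24], "jaw": 1}, {"translation": [13, -5.2, 0], "delta_rot": [0, 0, -0.31], "jaw": 1}, {"translation": [16, -6.4, 0], "delta_rot": [0, 0, -0.38], "jaw": 1}, {"translation": [18, -7.2, 0], "delta_rot": [0, 0, -0.43], "jaw": 1}, {"translation": [19.3, -7.7, 0], "delta_rot": [0, 0, -0.45], "jaw": 1}]}}

```text
time: 18.4
tool_pos: [0.5595, 0.2361, 0.1941]
tool_rot: [-0.001, 0.61, 0.792, -0.001]
contact_force: [-0.3, 0.1, -0.6]
gripper_width: 0.249
grasp_force: 58.8
```

Request:
{"fn": "send_rows", "kwargs": {"steps": [{"translation": [0, 0, 1.5], "delta_rot": [0, 0, 0], "jaw": 1}, {"translation": [0, 0, 3.5], "delta_rot": [0, 0, 0], "jaw": 1}, {"translation": [0, 0, 5.5], "delta_rot": [0, 0, 0], "jaw": 1}, {"translation": [0, 0, 7.5], "delta_rot": [0, 0, 0], "jaw": 1}, {"translation": [0, 0, 9.5], "delta_rot": [0, 0, 0], "jaw": 1}, {"translation": [0, 0, 10.5], "delta_rot": [0, 0, 0], "jaw": 1}, {"translation": [0, 0, 10.5], "delta_rot": [0, 0, 0], "jaw": 1}, {"translation": [0, 0, 10.5], "delta_rot": [0, 0, 0], "jaw": 1}]}}

```text
time: 19.2
tool_pos: [0.5612, 0.2334, 0.0901]
tool_rot: [0.0, 0.612, 0.791, -0.0]
contact_force: [0.6, 0.6, -0.9]
gripper_width: 0.247
grasp_force: 58.8
```

```bash
python3 - <<'E'
from plant import *
from h import *
f=grab_frame("side");rep(state(),[.5605,.234,.056],.25)
cv2.imwrite("pics/s6.png",cv2.resize(f["pixels"][110:210,180:290],None,fx=6,fy=6,interpolation=cv2.INTER_CUBIC))
E
```

```text
t 19.25 tcp [0.562 0.234 0.091] F [-0.391 -0.109 -0.743] w 0.25152976662239923 gf 58.78524363040924
[ 0.057 -0.113  3.496] [0.002 0.    0.004]
```

View pics/s6.png

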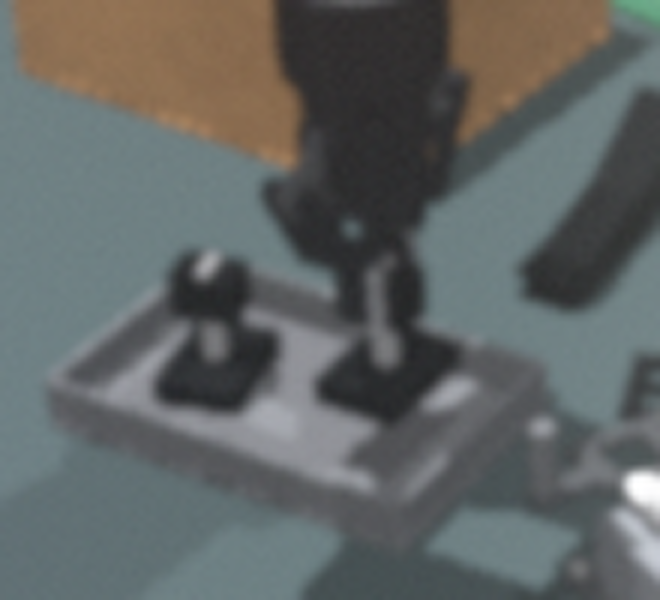

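The part hangs upright above the free half (foot at crop 390,375), clear of the passed part (215,370) and the walls. I'll lower it gently.

Request:
{"fn": "send_rows", "kwargs": {"steps": [{"translation": [0, 0, 0.5], "delta_rot": [0, 0, 0], "jaw": 1}, {"translation": [0, 0, 1], "delta_rot": [0, 0, 0], "jaw": 1}, {"translation": [0, 0, 1.5], "delta_rot": [0, 0, 0], "jaw": 1}, {"translation": [0, 0, 2], "delta_rot": [0, 0, 0], "jaw": 1}, {"translation": [0, 0, 2.5], "delta_rot": [0, 0, 0], "jaw": 1}, {"translation": [0, 0, 2.8], "delta_rot": [0, 0, 0], "jaw": 1}, {"translation": [0, 0, 3.1], "delta_rot": [0, 0, 0], "jaw": 1}, {"translation": [0, 0, 3.2], "delta_rot": [0, 0, 0], "jaw": 1}]}}

```text
time: 20.05
tool_pos: [0.5607, 0.2338, 0.0576]
tool_rot: [-0.0, 0.612, 0.791, -0.0]
contact_force: [0.3, -0.2, -1.2]
gripper_width: 0.246
grasp_force: 58.8
```

Request:
{"fn": "send_rows", "kwargs": {"steps": [{"translation": [0, 0, 0.05], "delta_rot": [0, 0, 0], "jaw": 1}, {"translation": [0, 0, 0.1], "delta_rot": [0, 0, 0], "jaw": 1}, {"translation": [0, 0, 0.15], "delta_rot": [0, 0, 0], "jaw": 1}, {"translation": [0, 0, 0.2], "delta_rot": [0, 0, 0], "jaw": 1}, {"translation": [0, 0, 0.2], "delta_rot": [0, 0, 0], "jaw": 1}, {"translation": [0, 0, 0.2], "delta_rot": [0, 0, 0], "jaw": 1}, {"translation": [0, 0, 0.2], "delta_rot": [0, 0, 0], "jaw": 1}, {"translation": [0, 0, 0.2], "delta_rot": [0, 0, 0], "jaw": 1}]}}

```text
time: 20.85
tool_pos: [0.5609, 0.2338, 0.0561]
tool_rot: [0.0, 0.612, 0.791, 0.0]
contact_force: [0.2, -0.0, -1.1]
gripper_width: 0.247
grasp_force: 58.8
```

Request:
{"fn": "send_rows", "kwargs": {"steps": [{"translation": [0, 0, 0.05], "delta_rot": [0, 0, 0], "jaw": 1}, {"translation": [0, 0, 0.1], "delta_rot": [0, 0, 0], "jaw": 1}, {"translation": [0, 0, 0.15], "delta_rot": [0, 0, 0], "jaw": 1}, {"translation": [0, 0, 0.15], "delta_rot": [0, 0, 0], "jaw": 1}, {"translation": [0, 0, 0.15], "delta_rot": [0, 0, 0], "jaw": 1}, {"translation": [0, 0, 0.15], "delta_rot": [0, 0, 0], "jaw": 1}, {"translation": [0, 0, 0.15], "delta_rot": [0, 0, 0], "jaw": 1}, {"translation": [0, 0, 0.15], "delta_rot": [0, 0, 0], "jaw": 1}]}}

```text
time: 21.65
tool_pos: [0.5611, 0.2339, 0.056]
tool_rot: [-0.0, 0.612, 0.791, -0.0]
contact_force: [-3.9, -1.6, 7.2]
gripper_width: 0.245
grasp_force: 60.0
```

Contact with the floor at 7 N. I'll release and rise.

Request:
{"fn": "send_rows", "kwargs": {"steps": [{"translation": [0, 0, -0.05], "delta_rot": [0, 0, 0], "jaw": 1}, {"translation": [0, 0, -0.1], "delta_rot": [0, 0, 0], "jaw": 1}, {"translation": [0, 0, -0.1], "delta_rot": [0, 0, 0], "jaw": 2.4}, {"translation": [0, 0, -0.1], "delta_rot": [0, 0, 0], "jaw": 3}, {"translation": [0, 0, -0.1], "delta_rot": [0, 0, 0], "jaw": 4}, {"translation": [0, 0, -0.1], "delta_rot": [0, 0, 0], "jaw": 5}, {"translation": [0, 0, -0.1], "delta_rot": [0, 0, 0], "jaw": 5}, {"translation": [0, 0, -0.5], "delta_rot": [0, 0, 0], "jaw": 5}]}}

```text
time: 22.45
tool_pos: [0.5604, 0.2337, 0.0589]
tool_rot: [-0.0, 0.612, 0.791, -0.001]
contact_force: [0.4, 0.4, 0.1]
gripper_width: 0.589
grasp_force: 0.0
```

Request:
{"fn": "send_rows", "kwargs": {"steps": [{"translation": [0, 0, -1], "delta_rot": [0, 0, 0], "jaw": 5}, {"translation": [0, 0, -2.5], "delta_rot": [0, 0, 0], "jaw": 5}, {"translation": [0, 0, -5], "delta_rot": [0, 0, 0], "jaw": 5}, {"translation": [0, 0, -8], "delta_rot": [0, 0, 0], "jaw": 5}, {"translation": [0, 0, -11], "delta_rot": [0, 0, 0], "jaw": 5}, {"translation": [0, 0, -14], "delta_rot": [0, 0, 0], "jaw": 5}, {"translation": [0, 0, -15], "delta_rot": [0, 0, 0], "jaw": 5}, {"translation": [0, 0, -15], "delta_rot": [0, 0, 0], "jaw": 5}]}}

```text
time: 23.25
tool_pos: [0.5622, 0.2342, 0.2128]
tool_rot: [0.002, 0.612, 0.791, 0.002]
contact_force: [-0.6, 0.9, -1.1]
gripper_width: 0.586
grasp_force: 0.0
```

```bash
python3 - <<'E'
from plant import *
from h import *
f=grab_frame("side");rep(state(),[.56,.234,.2],.25)
cv2.imwrite("pics/s7.png",cv2.resize(f["pixels"][120:230,180:340],None,fx=5,fy=5,interpolation=cv2.INTER_CUBIC))
E
```

```text
t 23.3 tcp [0.561 0.234 0.21 ] F [ 0.603 -0.75  -1.4  ] w 0.585419000214894 gf 0.0
[ 0.039 -0.113  1.034] [ 0.002 -0.     0.004]
```

View pics/s7.png

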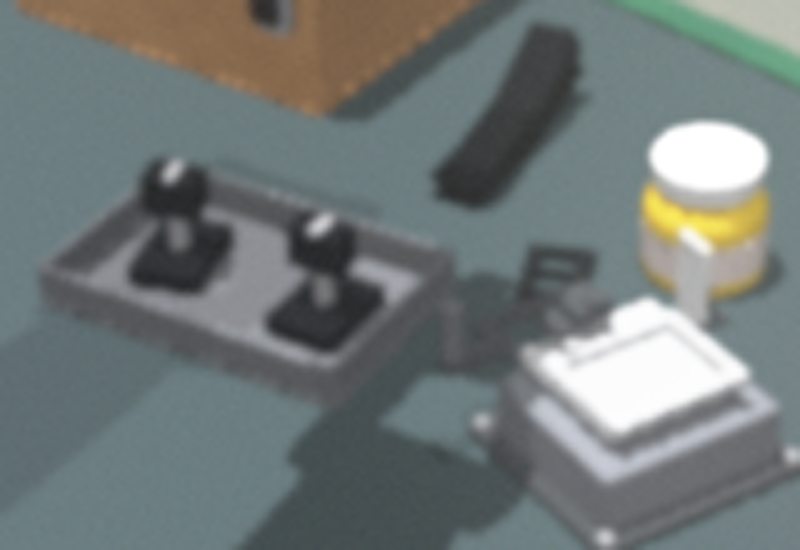

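The clip stands upright in the tray at (325,290) next to the undisturbed passed part at (180,240). The nest is empty and the keeper is out.

```bash
python3 -c "
from plant import *
print(job_done())"
```

```text
the job is handed in; nothing more can be done
None
```

The job is handed in: the clip held a pull of about 12 N for over a second with the keeper shut and was eased back down; the keeper was then swung out and the part set upright in the grey tray, beside the undisturbed passed part, at about 23 s.

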